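# Set up the belt linisher and hold its tension arm for a new belt

### The arm

A 7-joint arm with a two-finger parallel gripper is mounted at the origin on a cart in front of the work surface, level with it; the furniture and walls round the work are solid. World frame = base frame: x ahead of the robot, y to its left, z up, the work surface at z = 0. Lengths are in m, angles in rad, forces in N, time in s.
With the tool pointing down it reaches from about 0.4 to 0.85 m from the base axis. Payload 10.4 kg.
Tool frame: the origin (TCP) lies at the very end of the fingers, on their centre line; the grasp point (between the pads) lies r.tcp_to_grasp behind it (r.tcp_to_grasp is the distance from the TCP to the grasp point, in m); z points along the fingers, y is the line along which they close (so a half turn about z gives the same grasp; the last joint's range is limited). The gripper opens to 87 mm and grips with 3 to 60 N. Pads are 19 mm wide; open, the fingers measure 117 mm over their backs; the gripper's body (75 mm by 190 mm) begins 51 mm behind the grasp point.
Start: joints at [-1.265, 0.332, -0.065, 1.46, 0.022, 1.35, -0.088], TCP at [0.202, 0.592, 0.223] pointing down, gripper open.
Joint ranges: [-2.6, 2.6], [-0.5, 2.12], [-1.47, 1.34], [0.16, 2.42], [-1.27, 4.41], [0.06, 2.06], [-2.6, 2.6]. Speed limits (rad/s): [2.22, 2.22, 2.79, 2.79, 3.14, 3.14, 3.14].

### API

Orientations are given as a unit quaternion [x, y, z, w].
In Python, from bench import monitor, cams, ticket, r gives the robot as it stands.
- The arm moves only by the shell command python3 -m crank 'ROWS' [OPENING] [FORCE]. ROWS is a JSON object whose one key "steps" holds a list of rows, each a list of 2 entries, a list of its own where there are three numbers: the shift along the world's x, y, z in units of 25 mm (1.0 is 25 mm), then the turn, a rotation vector about the world's x, y, z in units of 5 degrees (1.0 is 5 degrees). In form: {"steps": [[[x, y, z], [ax, ay, az]], ...]}. A call has 1 to 10 rows; each row shifts and turns the commanded pose from where the row before left it; what a row does not reach is not made up. A row lasts 1/12 s, in which the tool goes at most 41.7 mm and 7.16 degrees, less where a joint would pass 70% of its speed; a pose out of reach is approached as far as the arm can. A call is refused whole if a number of a shift passes 1 or a number of a turn 1, either way. A call with a gripper value outside its range is refused whole. OPENING is the finger opening in mm, from 0 to 87, set as the call begins (- or left out, the last holds). The fingers move at their own pace and stop on an object; FORCE is the grip in N (left out, the last holds). Time passes only in rows, so rows that do not move let the fingers close. It gives the time, the measured TCP pose, the force, the opening and the grip force at its end, in the units of the state.
- monitor.read_state(): the state, without advancing time (a new reading comes with each control period).
- cams.camera(name): name is "scene" or "top" or "wrist"; returns a dict with "pixels" (480x640x3 uint8, blue, green, red), "z_map" (480x640 float32, m along the optical axis (not along the pixel's ray), 0 where there is no reading), "vfov" (degrees; the focal length in pixels is half the picture's height over the tangent of half this angle, whatever the lens; pixels are square), "cx", "cy" (the principal point, pixels), "T" (4x4, takes a point from camera to world coordinates). Camera axes: x right, y up, looking along -z (the intrinsics and any distortion apply to the point x, -y, -z); pixel columns grow to the right and rows downward; lengths in m; the calibration is good to about 2 mm. A picture is of the moment at which its call begins.
- ticket.close_job(): hands the job in; it is judged then, once.
The state is a dict: "time": time; "joint_positions": joint angles; "joint_vel": joint speeds; "joint_torque": joint torques, N m; "ee_pos": TCP position; "eef_rot": TCP orientation; "ft_force": force on the tool from outside, world axes, zero at the start; "torque": the same for the moment, N m; "width": finger opening in m; "grip_force": force on a finger pad.
Only numpy, scipy, OpenCV 4.12 (cv2) and the standard library are available. Lean on these libraries where they do the work, as an engineer would, in place of code of your own. Each camera call takes 0.05 s, during which the arm holds its last target. There are 200 camera calls.

### The job

Get the small belt linisher on the bench ready for a fine belt: first turn its speed dial to 40 on its scale of 0 to 100, then swing the spring-loaded tension arm in toward the drive drum, all the way against its inner stop. Keep holding the arm there so that I can slip the belt over the drums: you finish while still holding it against its spring, and do not let go. Leave the dial at 40 and do not disturb the small things lying round the machine.

Things in the scene. Friction and masses are not known exactly. Their poses are not given: they have to be found in the camera images.
- sander: belt linisher, fixed: grey housing 170 (x) x 320 (y) x 54 mm high with steel table top, belt off, drums bare. Origin on the bench, 5 mm left of its middle; x from operator's front to back, y to operator's left, z up. Right end: control pod 88 x 84 mm, top z = 100, centred at (0, -120) mm, dial on top. Left end: tension arm. Steel platen at x = -20, y = 0 to 58, top z = 98 mm
- drive_top (a point): centre of the top of the drive drum: upright, black, rubber-faced, 52 mm in diameter, from 57 to 103 mm above the bench, between the control pod and the platen, at (2, -35) mm in the sander's frame
- speed_dial (a joint): angle of the speed dial, rad: 0 at mark 0, 4.712 at mark 100, end stops at both, evenly divided (0.0471 a mark), so mark 40 is 1.885. Grows clockwise seen from above. Friction only (about 0.06 N m): stays where it is left. Starts between marks 53 and 81. Mark 50 lies toward sander +x; mark 0 is 135 degrees anticlockwise of it (front left), mark 100 135 degrees clockwise
- dial_grip (a point): on the dial's vertical axis, 121 mm above the bench, at mid-height of its grip: black upright bar 42 mm long, 13 mm wide, z = 106 to 129 mm, on a round skirt 47 mm in diameter. x runs along the bar to its pointer end (white line on top), z up. Aluminium scale round it: a longer stroke every 10 marks, longest at 0, 50 and 100, short ones at the 5s
- tension_hinge (a joint): angle of the tension arm, rad: 0 at rest on its outer stop pin, 0.60 on the inner stop pin. Grows as the handle moves toward the drive drum (anticlockwise from above). A spring drives it back to 0: about 3.5 N at the handle at rest, 8 N at the inner stop
- tension_arm: the flat aluminium arm, 20 mm wide, top 67 mm above the bench, with its handle and idler drum (aluminium, turns freely, 44 mm in diameter, top at z = 106 mm, 65 mm from the pivot). Origin on the pivot axis, 58 mm above the bench; x along the arm to the handle, z up
- handle_grip (a point): on the axis of the arm's handle, 98 mm above the bench: upright black round post 18 mm in diameter, z = 67 to 113 mm, at the arm's free end, 130 mm from the pivot axis. Moves on a horizontal arc of 0.60 rad. x runs along the arm away from the pivot, z up
- pivot_axis (a point): on the vertical pivot axis of the tension arm, 100 mm above the bench, at (60, 105) mm in the sander's frame. At rest the arm points from here to the sander's front (-x), leaning 0.3 rad outward (to +y); at the inner stop 0.3 rad inward (to -y)
- oil_bottle: bystander: small oil bottle with a pointed spout, 18 x 24 x 63 mm, standing behind the linisher; origin under its middle
- white_can: bystander: small open white can, 32 mm in diameter, 49 mm tall, standing behind the linisher; origin under its middle
- long_key: bystander: instrument key with two padded cups on a rod, 37 x 71 x 8 mm, lying left of the linisher; origin under its middle
- grey_screwdriver: bystander: screwdriver with dark handle, 27 x 158 x 29 mm, lying left of the back corner of the linisher; origin under its middle

How it is judged:
By the outcome, as a careful person would: the job done as asked, in the order asked, and still so for the second after the job is handed in, while the arm keeps its last pose, push and grip.
It also fails if it takes over 54 s, if anything falls off the work surface, if the arm or the gripper's body presses on something with over 40 N, if the wrist force passes 120 N, or if a joint passes its speed limit or range.

## Working session

There is one attempt and no reset: what is moved stays moved. The work goes in short steps, Python scripts to look and compute and a shell command to move; the robot and the scene stay as the last step left them, time stands still between calls to the robot, and variables do not carry over. Pictures are saved under pics/ and viewed, at most 10 in all, crops included, and the job is handed in when it is done.

```bash
ls; mkdir -p pics; cat > h.py <<'E'
import numpy as np, cv2
from bench import monitor, cams, ticket, r
def world(c):
    z=c["z_map"]; H,W=z.shape; f=H/2/np.tan(np.radians(c["vfov"])/2)
    u,v=np.meshgrid(np.arange(W),np.arange(H))
    P=np.stack([(u-c["cx"])/f*z,-(v-c["cy"])/f*z,-z],-1)
    return P@c["T"][:3,:3].T+c["T"][:3,3]
E
python3 - <<'E'
from h import *
for n in ("top","scene"):
    c=cams.camera(n); cv2.imwrite(f"pics/{n}0.png",c["pixels"]); np.savez(f"{n}0.npz",**c)
    print(n,c["vfov"],c["cx"],c["cy"],np.round(c["T"],3).tolist(),[k for k in c])
s=monitor.read_state(); print(s, r.tcp_to_grasp)
E
```

```text
pics
top 52.64707219021378 316.1367642663379 243.57057391927808 [[-0.022, 0.993, -0.116, 0.42], [-0.999, -0.019, 0.03, 0.288], [0.028, 0.116, 0.993, 0.936], [0.0, 0.0, 0.0, 1.0]] ['pixels', 'z_map', 'vfov', 'cx', 'cy', 'T']
scene 43.51906852263897 327.5131548893835 241.76566635780665 [[-0.898, 0.301, -0.322, 0.239], [-0.441, -0.623, 0.646, 0.831], [-0.006, 0.722, 0.692, 0.692], [0.0, 0.0, 0.0, 1.0]] ['pixels', 'z_map', 'vfov', 'cx', 'cy', 'T']
{'time': 0.1, 'joint_positions': array([-1.26458969,  0.33280062, -0.0646545 ,  1.46083537,  0.02161298,
        1.34989806, -0.08848691]), 'joint_vel': array([ 1.43183619e-03, -1.42855141e-03,  1.34621498e-03, -3.03684879e-03,
       -7.22754058e-04,  7.67497104e-04, -7.82534664e-06]), 'joint_torque': array([ 2.21114868e-03, -6.24528766e+01,  2.50955368e-02, -3.90714920e+01,
       -6.14546123e-02,  3.65517160e-02,  3.69534973e-05]), 'ee_pos': array([0.2017458 , 0.59118926, 0.22184891]), 'eef_rot': array([ 1.63667792e-01,  9.86515314e-01, -6.20072514e-04, -6.07578870e-05]), 'ft_force': array([-0.149652  , -0.81663346,  0.17763372]), 'torque': array([ 0.10475421, -0.03344326, -0.04919643]), 'grip_force': 0.0, 'width': 0.08720895394698493} 0.0187
```

View pics/top0.png

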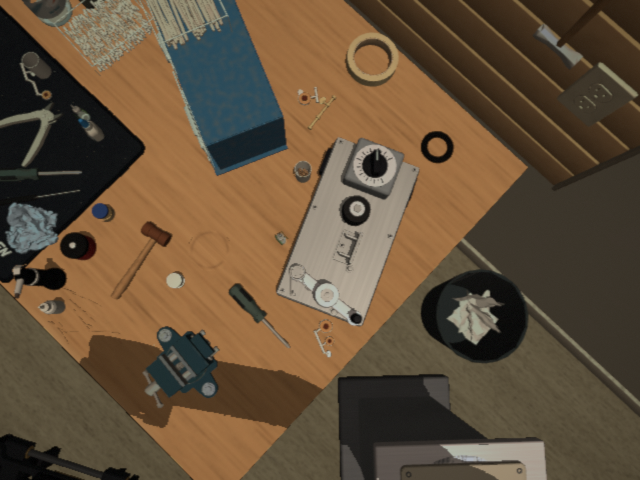

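```bash
cat > m.py <<'E'
from h import *
c=dict(np.load("top0.npz")); W=world(c)
for n,(u,v) in dict(dial=(375,163),drum=(355,209),handle=(355,317),idler=(327,293),pivot=(296,271)).items():
    print(n,np.round(W[v,u],4))
def blob(z0,z1,ctr,rad):
    m=(W[...,2]>z0)&(W[...,2]<z1)&(np.hypot(W[...,0]-ctr[0],W[...,1]-ctr[1])<rad)
    p=W[m]; (x,y),R=cv2.minEnclosingCircle(p[:,:2].astype(np.float32)); return (round(x,4),round(y,4)),round(R,4),p.mean(0).round(4),len(p)
print("drum",blob(.098,.108,W[209,355],.04)); print("idler",blob(.1,.112,W[293,327],.035)); print("handle",blob(.106,.118,W[317,355],.02)); print("bar",blob(.122,.135,W[163,375],.04))
m=(W[...,2]>.122)&(W[...,2]<.135)&(np.hypot(*(W[...,:2]-W[163,375,:2]).transpose(2,0,1))<.04)
print(cv2.minAreaRect(W[m][:,:2].astype(np.float32)))
m=(W[...,2]>.048)&(W[...,2]<.060)&(np.hypot(*(W[...,:2]-W[240,350,:2]).transpose(2,0,1))<.22)
m=cv2.morphologyEx(m.astype(np.uint8),cv2.MORPH_OPEN,np.ones((5,5)))>0
print("house",cv2.minAreaRect(W[m][:,:2].astype(np.float32)), W[m][:,2].mean())
im=c["pixels"]; cv2.imwrite("pics/crop0.png",np.hstack([cv2.resize(im[130:200,335:415],None,fx=5,fy=5,interpolation=cv2.INTER_CUBIC),cv2.resize(im[255:325,285:365],None,fx=5,fy=5,interpolation=cv2.INTER_CUBIC)]))
E
python3 m.py
```

```text
dial [0.6519 0.1596 0.1277]
drum [0.576  0.1943 0.1077]
handle [0.3906 0.201  0.1151]
idler [0.4318 0.2469 0.1123]
pivot [0.471  0.2988 0.0956]
drum ((0.5777, 0.1902), 0.0244, array([0.5772, 0.1905, 0.1035]), 559)
idler ((0.4292, 0.2471), 0.0208, array([0.4292, 0.2473, 0.1066]), 457)
handle ((0.388, 0.1972), 0.0084, array([0.388 , 0.1975, 0.1125]), 81)
bar ((0.6556, 0.1562), 0.0213, array([0.6546, 0.157 , 0.1285]), 191)
((0.655720055103302, 0.15681348741054535), (0.012507754378020763, 0.04187309369444847), 88.15091705322266)
house ((0.549045205116272, 0.19988030195236206), (0.16660626232624054, 0.3152674436569214), 67.62211608886719) 0.054356891600897406
```

View pics/crop0.png

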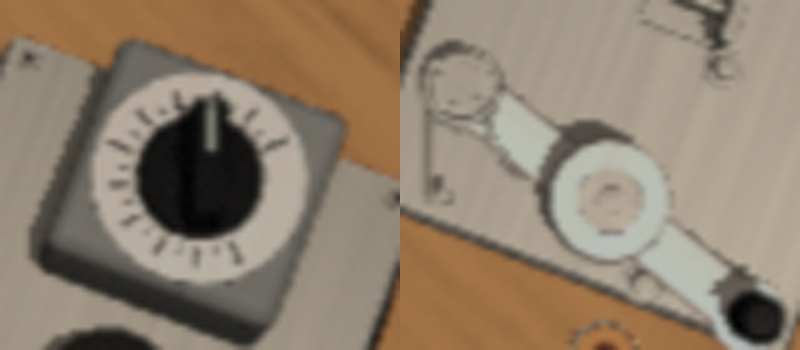

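View pics/scene0.png

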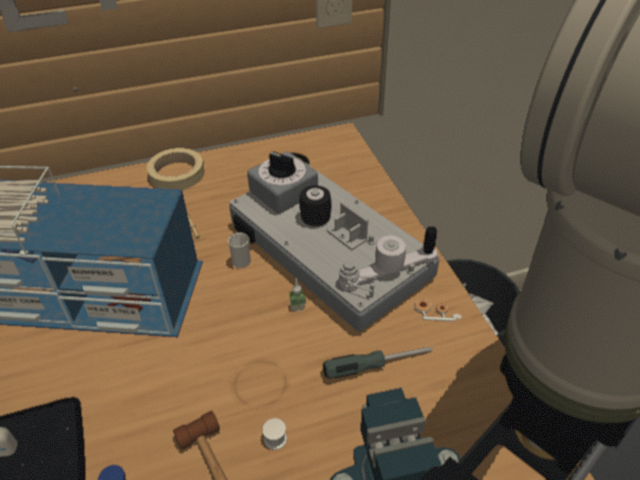

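The top view shows the dial at about (375,163), its white line pointing up in the picture, which reads about mark 76. The drive drum is at (355,209) and the handle at (355,317). The sander frame fits with yaw ≈ 68° and origin ≈ (0.5445, 0.2014); housing, pivot and handle all agree within 2 mm. I'll now move over the dial.

```bash
python3 -m crank '{"steps":[[[0.6,-0.58,0],[0,0,-1]],[[0.6,-0.58,0],[0,0,-1]],[[0.6,-0.58,0],[0,0,-1]],[[0.6,-0.58,0],[0,0,-1]],[[0.6,-0.58,0],[0,0,-1]],[[0.6,-0.58,0],[0,0,-1]],[[0.6,-0.58,0],[0,0,-1]],[[0.6,-0.58,0],[0,0,-1]],[[0.6,-0.58,0],[0,0,-1]],[[0.6,-0.58,0],[0,0,-1]]]}' 45 20
python3 -c "
from h import *
print(monitor.read_state()['joint_positions'])"
```

```text
time: 0.93
ee_pos: [0.3523, 0.4456, 0.2223]
eef_rot: [0.567, 0.824, -0.0, -0.0]
ft_force: [-0.2, -0.3, -0.2]
width: 0.0452
grip_force: 0.0
[-1.10546679  0.20400659  0.14258811  1.62480253 -0.02976572  1.31542514
 -0.59319066]
```

```bash
python3 -m crank '{"steps":[[[0.6,-0.58,0],[0,0,-1]],[[0.6,-0.58,0],[0,0,-1]],[[0.6,-0.58,0],[0,0,-1]],[[0.6,-0.58,0],[0,0,-1]],[[0.6,-0.58,0],[0,0,-1]],[[0.6,-0.58,0],[0,0,-1]],[[0.6,-0.58,0],[0,0,-1]],[[0.6,-0.58,0],[0,0,-1]],[[0.6,-0.58,0],[0,0,-1]],[[0.6,-0.58,0],[0,0,-1]]]}'
python3 -m crank '{"steps":[[[0.6,-0.58,0],[0,0,-1]],[[0.6,-0.58,0],[0,0,-1]],[[0.6,-0.58,0],[0,0,-1]],[[0.6,-0.58,0],[0,0,-1]],[[0.6,-0.58,0],[0,0,-1]],[[0.6,-0.58,0],[0,0,-1]],[[0,0,0],[0,0,-1]],[[0,0,0],[0,0,-1]],[[0,0,0],[0,0,-1]],[[0,0,0],[0,0,-1]]]}'
python3 -m crank '{"steps":[[[0,0,0],[0,0,-1]],[[0,0,0],[0,0,-1]],[[0,0,0],[0,0,-0.6]],[[0,0,0],[0,0,0]],[[0,0,0],[0,0,0]]]}'
python3 - <<'E'
from h import *
s=monitor.read_state(); print(s['joint_positions'],s['ee_pos'])
q=s['eef_rot'];print("tool y deg",(2*np.degrees(np.arctan2(q[1],q[0]))-90))
c=cams.camera("wrist"); np.savez("w0.npz",**c); cv2.imwrite("pics/w0.png",c["pixels"])
E
```

```text
time: 1.77
ee_pos: [0.5022, 0.3007, 0.2222]
eef_rot: [0.862, 0.507, -0.0, 0.0]
ft_force: [-1.2, -0.0, -0.4]
width: 0.045
grip_force: 0.0
time: 2.6
ee_pos: [0.5917, 0.2144, 0.2221]
eef_rot: [0.995, 0.095, -0.0, 0.0]
ft_force: [-1.1, 0.3, -0.5]
width: 0.0451
grip_force: 0.0
time: 3.02
ee_pos: [0.5916, 0.2146, 0.2222]
eef_rot: [1.0, -0.015, -0.0, 0.0]
ft_force: [0.1, -0.0, 0.1]
width: 0.0447
grip_force: 0.0
[-0.86972733  0.37608131  0.59167633  1.47723642 -0.21112432  1.35308709
 -1.86562641] [0.59159708 0.21458117 0.22223691]
tool y deg -91.72528709304613
```

View pics/w0.png

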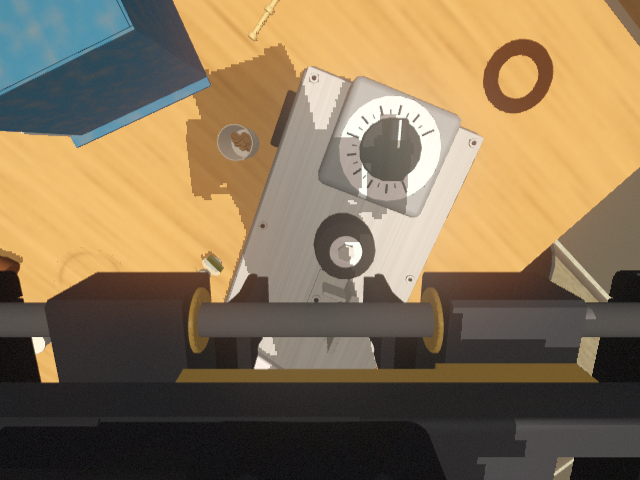

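The wrist view shows the dial at (390,150), its white line pointing up at (400,133), and the drive drum at (345,245). I'll refine the bar position from this closer view.

```bash
python3 - <<'E'
from h import *
c=dict(np.load("w0.npz")); W=world(c); print(W[150,390],W[245,345])
d=np.hypot(W[...,0]-.6555,W[...,1]-.1567)
m=(W[...,2]>.120)&(W[...,2]<.136)&(d<.035)
print("bar",cv2.minAreaRect(W[m][:,:2].astype(np.float32)),m.sum(),W[m][:,2].mean())
g=c["pixels"].min(2); w=m&(g>140); p=W[w][:,:2]; print("line",len(p),p.mean(0)); 
v=np.linalg.svd(p-p.mean(0))[2][0] if len(p)>3 else None; print(v)
d=np.hypot(W[...,0]-.5777,W[...,1]-.1902); m=(W[...,2]>.095)&(W[...,2]<.11)&(d<.035)
print("drum",cv2.minEnclosingCircle(W[m][:,:2].astype(np.float32)),W[m][:,2].mean())
m=(W[...,2]>.095)&(W[...,2]<.104)&(np.hypot(W[...,0]-.6555,W[...,1]-.1567)<.075); m=cv2.morphologyEx(m.astype(np.uint8),cv2.MORPH_OPEN,np.ones((3,3)))>0
m&=d>.045
print("pod",cv2.minAreaRect(W[m][:,:2].astype(np.float32)))
im=c["pixels"]; cv2.imwrite("pics/w0c.png",cv2.resize(im[85:215,320:460],None,fx=4,fy=4,interpolation=cv2.INTER_CUBIC))
E
```

```text
[0.6559975  0.16285058 0.12764116] [0.58450437 0.19275162 0.10771367]
bar ((0.6560963988304138, 0.15808019042015076), (0.01348910667002201, 0.04114659130573273), 87.35336303710938) 1295 0.12874367696050823
line 85 [0.66828324 0.15701876]
[-0.99237543  0.12325181]
drum ((0.5789572596549988, 0.19219835102558136), 0.02453487180173397) 0.10384368259749849
pod ((0.6562303304672241, 0.1580865979194641), (0.08765516430139542, 0.08375082910060883), 67.58788299560547)
```

View pics/w0c.png

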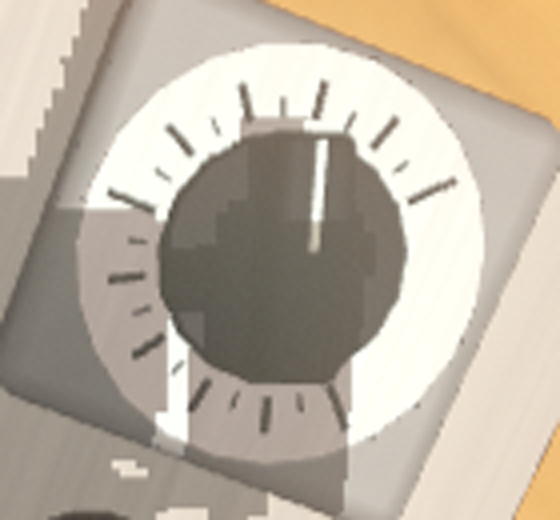

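```bash
python3 -m crank '{"steps":[[[0.86,-0.76,0],[0,0,-0.1]],[[0.86,-0.76,0],[0,0,0]],[[0.85,-0.76,0],[0,0,0]],[[0,0,-0.9],[0,0,0]],[[0,0,-0.9],[0,0,0]],[[0,0,-0.9],[0,0,0]],[[0,0,-0.5],[0,0,0]],[[0,0,0],[0,0,0]],[[0,0,0],[0,0,0]]]}'
python3 -c "
from h import *
s=monitor.read_state();q=s['eef_rot'];print(s['joint_positions'],s['ee_pos'],2*np.degrees(np.arctan2(q[1],q[0]))-90)"
```

```text
time: 3.82
ee_pos: [0.656, 0.1576, 0.1427]
eef_rot: [1.0, -0.02, -0.0, 0.0]
ft_force: [0.2, -0.3, 0.6]
width: 0.0452
grip_force: 0.0
[-0.71247686  0.5408767   0.58382754  1.4420578  -0.30345729  1.24986648
 -1.70929191] [0.6559532  0.1575949  0.14271841] -92.28960439178263
```

```bash
python3 -m crank '{"steps":[[[0,0,-0.6],[0,0,0]],[[0,0,-0.4],[0,0,0]],[[0,0,-0.27],[0,0,0]],[[0,0,0],[0,0,0]],[[0,0,0],[0,0,0]]]}'
python3 -m crank '{"steps":[[[0,0,0],[0,0,0]],[[0,0,0],[0,0,0]],[[0,0,0],[0,0,0]],[[0,0,0],[0,0,0]],[[0,0,0],[0,0,0]],[[0,0,0],[0,0,0]]]}' 0 25
python3 -c "
from h import *
s=monitor.read_state();q=s['eef_rot'];print(s['ee_pos'],s['ft_force'],s['torque'],2*np.degrees(np.arctan2(q[1],q[0]))-90)"
```

```text
time: 4.23
ee_pos: [0.6561, 0.1576, 0.1112]
eef_rot: [1.0, -0.02, 0.0, 0.0]
ft_force: [0.3, -0.2, 0.4]
width: 0.0448
grip_force: 0.0
time: 4.73
ee_pos: [0.6561, 0.1571, 0.1109]
eef_rot: [1.0, -0.02, 0.0, 0.0]
ft_force: [-1.2, -14.9, 3.7]
width: 0.0131
grip_force: 9.6
[0.65613407 0.15708152 0.11094792] [ -1.24619517 -14.88000134   3.72729233] [-3.6791809   0.33545476 -0.08316694] -92.34368444386455
```

```bash
python3 -m crank '{"steps":[[[0,-0.04,0],[0,0,0]],[[0,0,0],[0,0,0]],[[0,0,0],[0,0,0]]]}'
python3 -c "
from h import *
s=monitor.read_state();print(s['ee_pos'],s['ft_force'])"
python3 -m crank '{"steps":[[[0,0,0],[0,0,0.8]],[[0,0,0],[0,0,0.8]],[[0,0,0],[0,0,0.8]],[[0,0,0],[0,0,0.8]],[[0,0,0],[0,0,0.8]],[[0,0,0],[0,0,0]]]}'
python3 -c "
from h import *
s=monitor.read_state();q=s['eef_rot'];print(s['joint_positions'],s['ee_pos'],s['torque'],2*np.degrees(np.arctan2(q[1],q[0]))-90)"
```

```text
time: 4.98
ee_pos: [0.6561, 0.1568, 0.111]
eef_rot: [1.0, -0.02, 0.0, -0.0]
ft_force: [-0.2, 1.3, 2.0]
width: 0.0129
grip_force: 25.0
[0.65609443 0.15683319 0.11096315] [-0.20836424  1.29320996  2.00291437]
time: 5.48
ee_pos: [0.6562, 0.1565, 0.111]
eef_rot: [0.988, 0.155, 0.0, -0.0]
ft_force: [-0.4, -0.3, 0.9]
width: 0.0127
grip_force: 25.0
[-0.65720674  0.5521332   0.50097912  1.47204339 -0.27512019  1.18730023
 -1.37508078] [0.65616065 0.15649507 0.11098336] [-0.03514346  0.1935706   0.06696583] -72.15079927450975
```

Forces are small and the dial is following. The remaining turn is to tool y = 4.8°, so 77° (15.4 units).

```bash
python3 -m crank '{"steps":[[[0,0,0],[0,0,0.8]],[[0,0,0],[0,0,0.8]],[[0,0,0],[0,0,0.8]],[[0,0,0],[0,0,0.8]],[[0,0,0],[0,0,0.8]],[[0,0,0],[0,0,0.8]],[[0,0,0],[0,0,0.8]],[[0,0,0],[0,0,0.8]],[[0,0,0],[0,0,0.8]],[[0,0,0],[0,0,0.8]]]}'
python3 -m crank '{"steps":[[[0,0,0],[0,0,0.8]],[[0,0,0],[0,0,0.8]],[[0,0,0],[0,0,0.8]],[[0,0,0],[0,0,0.8]],[[0,0,0],[0,0,0.8]],[[0,0,0],[0,0,0.8]],[[0,0,0],[0,0,0.8]],[[0,0,0],[0,0,0.8]],[[0,0,0],[0,0,0.8]]]}'
python3 -m crank '{"steps":[[[0,0,0],[0,0,0.2]],[[0,0,0],[0,0,0]],[[0,0,0],[0,0,0]]]}'
python3 -c "
from h import *
s=monitor.read_state();q=s['eef_rot'];print(s['joint_positions'],s['ee_pos'],s['torque'],2*np.degrees(np.arctan2(q[1],q[0]))-90)"
```

```text
time: 6.32
ee_pos: [0.6565, 0.156, 0.111]
eef_rot: [0.876, 0.482, 0.0, 0.001]
ft_force: [2.7, -0.2, 0.4]
width: 0.0128
grip_force: 25.0
time: 7.07
ee_pos: [0.6571, 0.1558, 0.111]
eef_rot: [0.684, 0.729, 0.001, 0.001]
ft_force: [4.3, -1.2, -2.1]
width: 0.0125
grip_force: 25.0
time: 7.32
ee_pos: [0.6571, 0.1559, 0.111]
eef_rot: [0.679, 0.734, 0.001, 0.001]
ft_force: [6.5, -0.5, -1.7]
width: 0.0124
grip_force: 25.0
[-0.47471937  0.51911076  0.24102357  1.46009417 -0.12755028  1.17581171
 -0.13772277] [0.6570974  0.15588344 0.11098207] [-0.29811063 -1.12521369  0.03180229] 4.449640408625029
```

```bash
python3 -m crank '{"steps":[[[0,0,0],[0,0,0]],[[0,0,0],[0,0,0]],[[0,0,0],[0,0,0]],[[0,0,0],[0,0,0]],[[0,0,0.3],[0,0,0]],[[0,0,0.8],[0,0,0]],[[0,0,0.9],[0,0,0]],[[-0.5,0.2,0.9],[0,0,0]],[[-0.8,0.2,0],[0,0,0]],[[-0.8,0.2,0],[0,0,0]]]}' 45
python3 -m crank '{"steps":[[[-0.8,0.2,0.7],[0,0,0]],[[-0.8,0.2,0.7],[0,0,0]],[[0,0,0],[0,0,0]],[[0,0,0],[0,0,0]]]}'
cat > d.py <<'E'
from h import *
import sys
for n in ("wrist","top"):
    c=cams.camera(n); W=world(c)
    d=np.hypot(W[...,0]-.656,W[...,1]-.1575)
    m=(W[...,2]>.120)&(W[...,2]<.136)&(d<.035)
    print(n,"bar",cv2.minAreaRect(W[m][:,:2].astype(np.float32)) if m.sum() else 0,m.sum())
    m=(W[...,2]>.095)&(W[...,2]<.104)&(d<.075)&(np.hypot(W[...,0]-.579,W[...,1]-.191)>.045); m=cv2.morphologyEx(m.astype(np.uint8),cv2.MORPH_OPEN,np.ones((3,3)))>0
    print("pod",cv2.minAreaRect(W[m][:,:2].astype(np.float32)) if m.sum() else 0)
    if n=="wrist":
        im=c["pixels"]; q=np.linalg.inv(c["T"])@[.656,.1575,.1,1]; f=240/np.tan(np.radians(c["vfov"])/2)
        u=int(c["cx"]+f*q[0]/-q[2]); v=int(c["cy"]+f*q[1]/q[2]); print(u,v)
        np.savez("w1.npz",**c); cv2.imwrite(sys.argv[1],cv2.resize(im[max(v-70,0):v+70,max(u-70,0):u+70],None,fx=4,fy=4,interpolation=cv2.INTER_CUBIC))
E
python3 d.py pics/w1.png
```

```text
time: 8.15
ee_pos: [0.604, 0.1717, 0.1855]
eef_rot: [0.678, 0.735, 0.001, 0.001]
ft_force: [-0.5, -0.3, 0.0]
width: 0.0447
grip_force: 0.0
time: 8.48
ee_pos: [0.5636, 0.1823, 0.2202]
eef_rot: [0.677, 0.736, 0.001, 0.0]
ft_force: [1.1, -0.1, 0.2]
width: 0.0452
grip_force: 0.0
wrist bar ((0.654422402381897, 0.17471745610237122), (0.013283923268318176, 0.009510228410363197), 9.067523956298828) 250
pod ((0.6558043360710144, 0.1594538390636444), (0.08544807136058807, 0.08288515359163284), 67.67546081542969)
425 276
top bar 0 0
pod ((0.6376858353614807, 0.20007909834384918), (0.01738419383764267, 0.017925942316651344), 77.25794982910156)
```

View pics/w1.png

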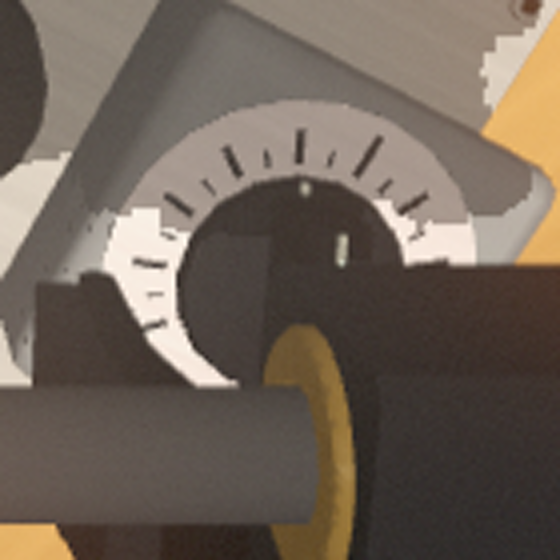

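The pointer's white dot sits at (305,185), right beside the 40 stroke at (300,145), but the gripper covers part of the dial. I'll check it with a clear view from above the handle.

```bash
python3 -m crank '{"steps":[[[-0.78,0.06,0],[0,0,-0.97]],[[-0.78,0.06,0],[0,0,-0.97]],[[-0.78,0.06,0],[0,0,-0.97]],[[-0.78,0.06,0],[0,0,-0.97]],[[-0.78,0.06,0],[0,0,-0.97]],[[-0.78,0.06,0],[0,0,-0.97]],[[-0.78,0.06,0],[0,0,-0.97]],[[-0.78,0.06,0],[0,0,-0.97]],[[-0.78,0.06,0],[0,0,-0.97]],[[0,0,0],[0,0,0]]]}'
python3 d.py pics/w2.png
python3 - <<'E'
from h import *
s=monitor.read_state();q=s['eef_rot'];print(s['joint_positions'],s['ee_pos'],2*np.degrees(np.arctan2(q[1],q[0]))-90)
c=dict(np.load("w1.npz")); cv2.imwrite("pics/w3.png",c["pixels"]); W=world(c)
d=np.hypot(W[...,0]-.388,W[...,1]-.197); m=(W[...,2]>.106)&(W[...,2]<.118)&(d<.02); print("handle",m.sum(),cv2.minEnclosingCircle(W[m][:,:2].astype(np.float32)) if m.sum() else 0)
E
```

```text
time: 9.42
ee_pos: [0.3858, 0.1951, 0.2177]
eef_rot: [0.903, 0.429, -0.001, -0.0]
ft_force: [1.4, 1.0, -0.1]
width: 0.0447
grip_force: 0.0
wrist bar 0 0
pod ((0.6311056613922119, 0.16507114470005035), (0.08181364089250565, 0.034765422344207764), 66.5158920288086)
654 38
top bar ((0.6556185483932495, 0.1561804562807083), (0.013497105799615383, 0.04180256649851799), 5.296194076538086) 205
pod ((0.65577632188797, 0.15611498057842255), (0.0874076634645462, 0.08319723606109619), 67.7630386352539)
[-0.73610049 -0.09698863  0.15624225  1.9446175   0.01586542  1.29326065
 -1.26444136] [0.3883172  0.1947546  0.21799161] -38.932869332251116
handle 404 ((0.3883204758167267, 0.19923841953277588), 0.008786161430180073)
```

View pics/w3.png

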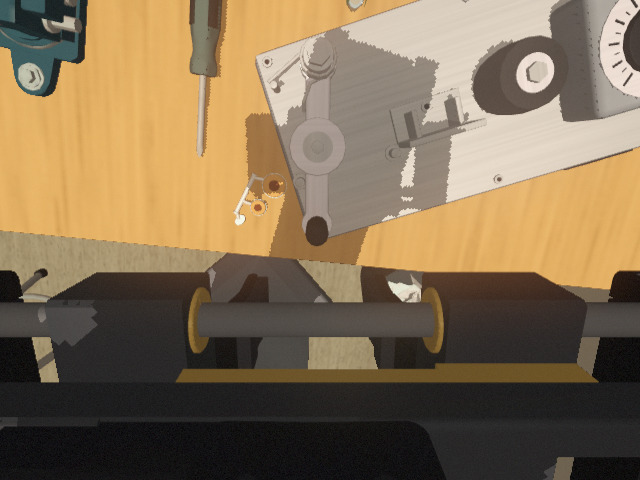

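The arm is in clear view: handle at (317,230), key and screwdriver undisturbed. The top camera puts the bar at 95.3° against a target of 94.8°, which is mark 39.8. I'll go down onto the handle.

```bash
python3 -m crank '{"steps":[[[0,0.1,-0.5],[0,0,0]],[[0,0,-0.9],[0,0,0]],[[0,0,-0.9],[0,0,0]],[[0,0,-0.9],[0,0,0]],[[0,0,-0.8],[0,0,0]],[[0,0,-0.7],[0,0,0]],[[0,0,-0.5],[0,0,0]],[[0,0,-0.3],[0,0,0]],[[0,0,0],[0,0,0]],[[0,0,0],[0,0,0]]]}'
python3 -m crank '{"steps":[[[0,0,0],[0,0,0]],[[0,0,0],[0,0,0]],[[0,0,0],[0,0,0]],[[0,0,0],[0,0,0]],[[0,0,0],[0,0,0]]]}' 0 30
python3 -c "
from h import *
s=monitor.read_state();q=s['eef_rot'];print(s['joint_positions'],s['ee_pos'],s['ft_force'],2*np.degrees(np.arctan2(q[1],q[0]))-90)"
```

```text
time: 10.35
ee_pos: [0.3886, 0.1973, 0.0808]
eef_rot: [0.903, 0.431, -0.0, 0.0]
ft_force: [-0.6, 0.3, 0.2]
width: 0.0452
grip_force: 0.0
time: 10.77
ee_pos: [0.3882, 0.1977, 0.0812]
eef_rot: [0.903, 0.431, 0.0, -0.0]
ft_force: [0.4, 0.3, 0.5]
width: 0.0196
grip_force: 0.0
[-0.73381941  0.05194691  0.16211493  2.11130131 -0.01009392  0.97831191
 -1.24667726] [0.38823502 0.19768697 0.08117224] [0.43198143 0.29927644 0.47767216] -38.98339203249883
```

```bash
python3 -m crank '{"steps":[[[0,0,0],[0,0,0]],[[0,0,0],[0,0,0]],[[0,0,0],[0,0,0]]]}'
python3 -m crank '{"steps":[[[0.18,-0.14,0],[0,0,0.5]],[[0.18,-0.13,0],[0,0,0.5]],[[0.19,-0.12,0],[0,0,0.5]],[[0.19,-0.12,0],[0,0,0.5]],[[0.2,-0.1,0],[0,0,0.5]],[[0.2,-0.1,0],[0,0,0.5]],[[0,0,0],[0,0,0]]]}'
cat > s.py <<'E'
from h import *
s=monitor.read_state();q=s['eef_rot'];p=s['ee_pos'][:2]-[.4701,.2968]
print(s['ee_pos'],s['ft_force'],s['torque'],"tooly",2*np.degrees(np.arctan2(q[1],q[0]))-90,"th",np.degrees(np.arctan2(p[1],p[0]))%360,"R",np.hypot(*p))
E
python3 s.py
```

```text
time: 11.02
ee_pos: [0.3885, 0.1974, 0.0811]
eef_rot: [0.903, 0.43, 0.0, 0.0]
ft_force: [2.0, -1.7, 3.1]
width: 0.017
grip_force: 30.0
time: 11.6
ee_pos: [0.4165, 0.1797, 0.081]
eef_rot: [0.838, 0.546, -0.0, -0.0]
ft_force: [-5.0, -0.0, 8.4]
width: 0.017
grip_force: 30.0
[0.41646165 0.17968946 0.08102451] [-4.97740995 -0.04047375  8.35744528] [-0.19805846  1.11775672 -0.07998366] tooly -23.863642391666602 th 245.39152466154232 R 0.1288097517454949
```

```bash
python3 -m crank '{"steps":[[[0.21,-0.09,0],[0,0,0.5]],[[0.21,-0.08,0],[0,0,0.5]],[[0.22,-0.07,0],[0,0,0.5]],[[0.22,-0.06,0],[0,0,0.5]],[[0.22,-0.05,0],[0,0,0.5]],[[0.22,-0.05,0],[0,0,0.5]],[[0,0,0],[0,0,0]],[[0,0,0],[0,0,0]]]}'
python3 s.py
python3 -m crank '{"steps":[[[0.14,-0.02,0],[0,0,0.3]],[[0.14,-0.02,0],[0,0,0.3]],[[0,0,0],[0,0,0]],[[0,0,0],[0,0,0]],[[0,0,0],[0,0,0]]]}'; python3 s.py
```

```text
time: 12.27
ee_pos: [0.4483, 0.1695, 0.081]
eef_rot: [0.76, 0.649, -0.001, -0.001]
ft_force: [-6.4, -2.2, 11.1]
width: 0.0168
grip_force: 30.0
[0.44828278 0.16954067 0.08102882] [-6.37529492 -2.16620235 11.08572335] [-0.76585856  1.45197911 -0.13491802] tooly -9.000402930467558 th 260.27183723932365 R 0.12911594896406337
time: 12.68
ee_pos: [0.455, 0.1685, 0.081]
eef_rot: [0.743, 0.669, -0.001, -0.001]
ft_force: [-6.7, -2.9, 10.0]
width: 0.0167
grip_force: 30.0
[0.45502142 0.16846889 0.08101108] [-6.66746128 -2.94878679 10.02138509] [-0.88909917  1.46788019 -0.09688269] tooly -6.0061661331874205 th 263.2986189946738 R 0.12921392298033563
```

```bash
for i in 1; do python3 -m crank '{"steps":[[[0.1,-0.01,0],[0,0,0.2]],[[0,0,0],[0,0,0]],[[0,0,0],[0,0,0]]]}'; python3 s.py; python3 -m crank '{"steps":[[[0.06,0,0],[0,0,0.2]],[[0,0,0],[0,0,0]],[[0,0,0],[0,0,0]]]}'; python3 s.py; done
```

```text
time: 12.93
ee_pos: [0.4575, 0.1682, 0.081]
eef_rot: [0.737, 0.676, -0.001, -0.001]
ft_force: [-7.7, -4.0, 11.3]
width: 0.0172
grip_force: 30.0
[0.45748974 0.16816163 0.08099323] [-7.65052392 -4.04107168 11.25747855] [-0.8551327   1.50238852 -0.1337014 ] tooly -5.000219350902199 th 264.4012545081605 R 0.12925497326239851
time: 13.18
ee_pos: [0.4591, 0.168, 0.081]
eef_rot: [0.731, 0.682, -0.001, -0.001]
ft_force: [-6.6, -5.0, 11.1]
width: 0.0169
grip_force: 30.0
[0.45905956 0.16803088 0.08100948] [-6.61451405 -5.0082282  11.12301487] [-1.01522896  1.47237219 -0.15799887] tooly -4.011133064535514 th 265.0995447321919 R 0.1292415521581946
```

```bash
python3 -m crank '{"steps":[[[0.05,0,0],[0,0,0]],[[0,0,0],[0,0,0]],[[0,0,0],[0,0,0]]]}'; python3 s.py; python3 -m crank '{"steps":[[[0.05,0,0],[0,0,0]],[[0,0,0],[0,0,0]],[[0,0,0],[0,0,0]]]}'; python3 s.py
```

```text
time: 13.43
ee_pos: [0.4601, 0.1679, 0.081]
eef_rot: [0.731, 0.682, -0.001, -0.001]
ft_force: [-7.7, -4.9, 10.5]
width: 0.0168
grip_force: 30.0
[0.46012233 0.16792624 0.08099639] [-7.65140187 -4.94753425 10.54287953] [-1.09284398  1.59333765 -0.03365956] tooly -4.010614992594014 th 265.5728730754988 R 0.12925943123344066
time: 13.68
ee_pos: [0.4603, 0.1679, 0.0809]
eef_rot: [0.731, 0.682, -0.002, -0.001]
ft_force: [-13.2, -4.9, 17.2]
width: 0.0171
grip_force: 30.0
[0.46034414 0.16787274 0.0809235 ] [-13.17945641  -4.91509377  17.16361604] [-1.24588227  2.83919036 -0.05994192] tooly -4.0005935509797155 th 265.6727026080089 R 0.12929584739641278
```

The force jumped from 7.7 to 13 N and the motion stalled, so the arm is on the stop. I'll add a little more push and then check.

```bash
python3 -m crank '{"steps":[[[0.05,0,0],[0,0,0]],[[0,0,0],[0,0,0]],[[0,0,0],[0,0,0]],[[0,0,0],[0,0,0]],[[0,0,0],[0,0,0]],[[0,0,0],[0,0,0]]]}'; python3 s.py; python3 d.py pics/w4.png
python3 - <<'E'
from h import *
c=cams.camera("top"); im=c["pixels"]; cv2.imwrite("pics/t5.png",np.hstack([cv2.resize(im[130:200,335:415],None,fx=5,fy=5,interpolation=cv2.INTER_CUBIC),cv2.resize(im[240:345,240:360],(400,350),interpolation=cv2.INTER_CUBIC)]))
E
```

```text
time: 14.18
ee_pos: [0.4606, 0.1678, 0.0808]
eef_rot: [0.731, 0.682, -0.003, -0.002]
ft_force: [-17.1, -5.8, 21.1]
width: 0.0171
grip_force: 30.0
[0.46056366 0.16783991 0.08083162] [-17.14698337  -5.76121793  21.06728462] [-1.39229284e+00  3.93935762e+00 -2.97237858e-03] tooly -3.978565220170694 th 265.7707904355506 R 0.12931220917377778
wrist bar 0 0
pod 0
781 309Traceback (most recent call last):
  File "d.py", line 13, in <module>
    np.savez("w1.npz",**c); cv2.imwrite(sys.argv[1],cv2.resize(im[max(v-70,0):v+70,max(u-70,0):u+70],None,fx=4,fy=4,interpolation=cv2.INTER_CUBIC))
                                                    ~~~~~~~~~~^^^^^^^^^^^^^^^^^^^^^^^^^^^^^^^^^^^^^^^^^^^^^^^^^^^^^^^^^^^^^^^^^^^^^^^^^^^^^^^^^^^^
cv2.error: OpenCV(4.12.0) /io/opencv/modules/imgproc/src/resize.cpp:4208: error: (-215:Assertion failed) !ssize.empty() in function 'resize'
```

View pics/t5.png

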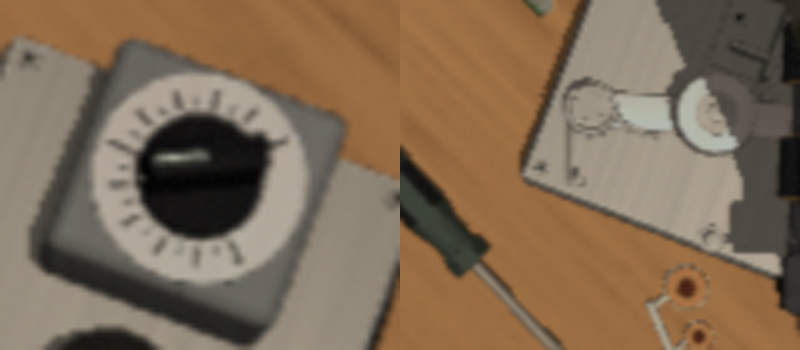

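The dial pointer now lies at the 40 stroke, left in the picture at about (115,175). The arm is swung in and held at 17 N, and its travel of 35° matches 0.60 rad. The key and screwdriver are in place.

```bash
python3 -c "
from h import *
print(ticket.close_job())"
```

```text
the job is handed in; nothing more can be done
None
```

The dial is set to 40 (measured within about 0.2 of a mark), the tension arm is still gripped and held against its inner stop with about 17 N, the small things checked at the end (screwdriver and key) had not moved, and the job is handed in.

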